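# Load the bench filter unit and lock on its camlock coupling

## Task

Get the bench filter unit ready to run: slide the holder's retaining gate fully open, stand every filter cartridge from the bench fully down in a pocket of its own (any pocket), and slide the gate fully shut over them. Only then push the camlock coupling fully home on the grooved adaptor with both its arms still up, let go of it, and swing the two cam arms all the way down, one after the other. Leave the other things on the bench where they are.

Things in the scene. Friction and masses are not known exactly. Their poses are not given: they have to be found in the camera images.
- cart1: Filter cartridge: white upright block with grey mesh sides, 46 (own x) x 28 (own y) x 44 mm high, about 90 g, lower part heavier. Origin at the centre of its underside, z up. Two or three are present (None when absent), all alike; either way round fits. Grip it over its 46 mm width (fingers along its own x), so that the fingers pass outside the pocket's end walls.
- cart2: Filter cartridge like cart1 (None when absent).
- cart3: Filter cartridge like cart1 (None when absent).
- holder: Fixed aluminium cartridge holder. Origin at bench height under the middle pocket; three pockets in a row along its own y, 38 mm apart. Base 72 (x) x 134 (y) mm, wall tops 26 mm above the bench. Above the pockets' middle line, along y, runs the gate bar. A two-pronged keeper 66 mm high stands at own y = -63 mm.
- gate_guide (a point): Top centre of the steel guide block in which the gate bar slides: on the holder at own y = +126 mm, 72 mm above the bench; block 33 (x) x 26 (y) mm. When the gate is open the bar's tail sticks out past it to the holder's own y = +260 mm.
- gate (a joint): Slide of the retaining gate, a flat steel bar 14 mm wide, from 58 to 66 mm above the bench (a seated cartridge's top is at 54 mm). 0 = fully shut over all three pockets, 0.122 m = fully open (bar's end at holder's own y = +64 mm, all pockets clear). Opens towards the holder's own +y, drags with about 2.5 N, stays where left; starts shut or up to 25 mm open.
- gate_knob (a point): Middle of the gate's upright black knob, a cylinder 14 mm across and 28 mm tall (from 66 to 94 mm above the bench; this point is at 80 mm). It moves with the gate, from the holder's own y = -50 mm (shut) to +72 mm (open). It can be pinched or pushed sideways.
- pocket0 (a point): Centre of the floor of the first pocket (own y = -38 mm in the holder), 10 mm above the bench; axes as the holder's. Pocket inside 50 (x) x 32 (y) mm, 16 mm deep: a cartridge has 2 mm play on every side. A fully seated cartridge's origin is at this point.
- pocket1 (a point): Same for the middle pocket.
- pocket2 (a point): Same for the third pocket (own y = +38 mm, nearest the guide block).
- port_seat (a point): Point on the grooved adaptor's vertical axis, 85 mm above the bench, where the coupling's origin lies when fully home. Above this point: groove (28 mm across) from 2 to 19 mm, head 40 mm across with chamfered top to 28 mm, then the black seal plug (32 mm across), its top at 37 mm when raised, 29 mm when pressed.
- port: Fixed inlet port: grey block 100 x 100 x 30 mm high carrying the adaptor, an upright steel pipe 40 mm across. Origin at bench height on the adaptor's axis.
- seal (a joint): Seal plug on top of the adaptor (m): 0 = raised (as at the start), 0.008 = fully pressed down. Friction holds it (about 12 N to press it, more than the coupling's weight); it does not spring back. The coupling is home only when pushed down this far.
- coupling: Camlock coupling, about 0.4 kg: dark grey cup, mouth down, 60 mm across, 35 mm high, grip stem 24 mm across from 35 to 66 mm above the origin (centre of the mouth, z up). Bore 43 mm across, 29 mm deep. Two cam arms hinge on own-x axes at own y = +29 (cam_a) and -29 mm (cam_b), 14 mm up. Any yaw fits. Grip the stem with fingers along own x, clear of the arms.
- cam_a (a joint): Steel cam arm on the coupling's own +y side (rad): 0 = points outward and 35 degrees up, 1.571 = outward and 55 degrees down, its stop. Flat, 62 mm long, 13 mm wide, 6 mm thick, then an untouchable ring end. Friction (0.06 N m) keeps it where left; starts at 0 to 0.35. If the coupling is not home an inner cam catches the adaptor head and the arm stops about half way.
- cam_b (a joint): Same for the arm on the own -y side.
- cam_a_tip (a point): End of cam_a's flat arm, 62 mm from its hinge axis, moves with the arm.
- cam_b_tip (a point): End of cam_b's flat arm, 62 mm from its hinge axis, moves with the arm.
- jar: Small clear jar with an orange lid, 36 mm across, 50 mm high, standing among the cartridges; leave it alone. Origin at its underside's centre.
- tip_box: Pipette tip box, 85 x 125 x 64 mm high, leave it alone. Origin at its underside's centre.
- reagent: Amber bottle, 60 mm across, 135 mm high, leave it alone. Origin at its underside's centre.
- beaker: Glass beaker, 68 mm across, 85 mm high, leave it alone. Origin at its underside's centre.
- tube_rack: White tube rack, 90 x 120 mm, 60 mm high with its tubes, leave it alone. Origin at its underside's centre.
There are look-alikes about, which are no part of the job. What is shaped like the coupling but red is not meant.

How it is judged:
On the way, in this order (a step that is already met when the one before it is completed fails the run):
1. the gate is slid fully open (value of joint gate above 0.108 m), for 0.1 s.
2. every cartridge stands fully down in a pocket, the gate still open ((distance between cart1 and pocket0 below 0.007 m or distance between cart1 and pocket1 below 0.007 m or distance between cart1 and pocket2 below 0.007 m) and angle between each of cart1, cart2, cart3's own z axis and vertical below 0.12 rad and (distance between cart2 and pocket0 below 0.007 m or distance between cart2 and pocket1 below 0.007 m or distance between cart2 and pocket2 below 0.007 m) and (distance between cart3 and pocket0 below 0.007 m or distance between cart3 and pocket1 below 0.007 m or distance between cart3 and pocket2 below 0.007 m) and value of joint gate above 0.09 m), for 0.2 s.
3. the gate is slid fully shut over the cartridges ((distance between cart1 and pocket0 below 0.007 m or distance between cart1 and pocket1 below 0.007 m or distance between cart1 and pocket2 below 0.007 m) and angle between each of cart1, cart2, cart3's own z axis and vertical below 0.12 rad and (distance between cart2 and pocket0 below 0.007 m or distance between cart2 and pocket1 below 0.007 m or distance between cart2 and pocket2 below 0.007 m) and (distance between cart3 and pocket0 below 0.007 m or distance between cart3 and pocket1 below 0.007 m or distance between cart3 and pocket2 below 0.007 m) and value of joint gate below 0.006 m), for 0.2 s.
4. the coupling is pushed fully home on the adaptor with both arms still up (horizontal distance between coupling and port_seat below 0.005 m and z of coupling in the frame of port_seat below 0.0035 m and angle between coupling's own z axis and vertical below 0.1 rad and value of joint gate below 0.006 m and value of joint each of cam_a, cam_b below 0.8 rad), for 0.2 s.
5. one cam arm is swung down while the other is still up (horizontal distance between coupling and port_seat below 0.005 m and z of coupling in the frame of port_seat below 0.0035 m and angle between coupling's own z axis and vertical below 0.1 rad and ((value of joint cam_a above 1.4 rad and value of joint cam_b below 0.8 rad) or (value of joint cam_b above 1.4 rad and value of joint cam_a below 0.8 rad))), for 0.1 s.
At the end, for the whole second after the job is handed in: Every cartridge stands upright in a pocket (origin within 7 mm of the pocket floor's centre), the gate is within 6 mm of fully shut, the coupling is upright on the adaptor within 5 mm of its axis and 3.5 mm of fully home, at rest, and both cam arms are past 1.4 rad (all of step 3 and horizontal distance between coupling and port_seat below 0.005 m and z of coupling in the frame of port_seat below 0.0035 m and angle between coupling's own z axis and vertical below 0.1 rad and value of joint each of cam_a, cam_b above 1.4 rad and linear speed of coupling below 0.02 m/s); the robot touches nothing.
It fails at once if the jar is moved more than 4 cm or tipped over (distance of jar from where it was at the start of the episode above 0.04 m or angle between jar's own z axis and vertical above 0.6 rad).
It fails at once if the tip box is moved more than 4 cm or tipped over (distance of tip_box from where it was at the start of the episode above 0.04 m or angle between tip_box's own z axis and vertical above 0.6 rad).
It fails at once if the reagent is moved more than 4 cm or tipped over (distance of reagent from where it was at the start of the episode above 0.04 m or angle between reagent's own z axis and vertical above 0.6 rad).
It fails at once if the beaker is moved more than 4 cm or tipped over (distance of beaker from where it was at the start of the episode above 0.04 m or angle between beaker's own z axis and vertical above 0.6 rad).
It fails at once if the tube rack is moved more than 4 cm or tipped over (distance of tube_rack from where it was at the start of the episode above 0.04 m or angle between tube_rack's own z axis and vertical above 0.6 rad).
Of cart1, cart2, cart3 only 2 to 3 are there at a start; the rules pass over those that are not, and their reading is None.
At some moment in a run one of cart1, cart2, cart3, coupling may be knocked a few centimetres aside while the robot is not near it.
Once in a run the grip may slacken for a moment while it holds something.
It also fails if it takes over 208 s, if anything falls off the work surface, if the arm or the gripper's body presses on something with over 40 N, if the wrist force passes 120 N, or if a joint passes its speed limit or range.

## Robot

A 6-joint arm with a two-finger parallel gripper is mounted at the origin on the work surface. World frame = base frame: x ahead of the robot, y to its left, z up, the work surface at z = 0. Lengths are in m, angles in rad, forces in N, time in s.
With the tool pointing down it reaches from about 0.35 to 0.85 m from the base axis. Payload 8.1 kg.
Tool frame: the origin (TCP) lies midway between the tips of the shut fingers; the grasp point (between the pads) lies robot.grip_point_offset behind it (robot.grip_point_offset is the distance from the TCP to the grasp point, in m); z points along the fingers, y is the line along which they close (so a half turn about z gives the same grasp; the last joint's range is limited). The gripper opens to 85 mm and grips with 20 to 120 N. Pads are 22 mm wide; open, the fingers measure 114 mm over their backs; the gripper's body (76 mm by 85 mm) begins 54 mm behind the grasp point. The pads swing forward as they close: fully open they stand 13 mm farther back than shut.
Start: joints at [-1.189, 0.13, 1.488, -0, 1.523, -0.085], TCP at [0.27, -0.536, 0.231] pointing down, gripper open.
Joint ranges: [-2.96, 2.96], [-0.89, 2.26], [0.02, 2.5], [-1.34, 4.48], [0, 2.73], [-2.66, 2.66]. Speed limits (rad/s): [2.39, 2.39, 2.79, 3.14, 3.14, 3.14].

## Interface

Orientations are given as a unit quaternion [x, y, z, w].
In Python, from bench import robot, imaging gives the robot as it stands.
- The arm moves only by the shell command python3 -m handwheel 'ROWS'. ROWS is a JSON list of rows, 1 to 20 of them, each an object with the fields wx, wy, wz (a rotation vector in shares of 4 rad (1.0 is 4 rad)), x, y, z (the shift in shares of the most that a row can go, 1 being 50 mm), aperture (the finger opening in m); a field left out counts as zero (the opening has to be given); each row shifts and turns the commanded pose from where the row before left it, along the tool's axes as they then stand; what a row does not reach is not made up. A row lasts 1/10 s, in which the tool goes at most 0.05 m and 0.15 rad, less where a joint would pass 70% of its speed; a pose out of reach is approached as far as the arm can. The fingers move at their own pace and stop on an object; the grip force is fixed at half the most. Time passes only in rows, so rows that do not move let the fingers close. It prints the time, the measured TCP pose, the force, the opening and the grip force at its end. Shift and turn numbers lie between -1 and 1, and a call with a number outside is refused. Input that does not fit is refused with a message, and nothing moves.
- robot.get_obs(): the state, without advancing time (a new reading comes with each control period).
- imaging.get_image(name): name is "scene" or "top"; returns (picture, depth): 400x640x3 uint8, red, green, blue; 400x640 float32, m along the optical axis (not along the pixel's ray), 0 where there is no reading.
- imaging.calibration(name): a dict with "fovy" (degrees; the focal length in pixels is half the picture's height over the tangent of half this angle, whatever the lens; pixels are square), "cx", "cy" (the principal point, pixels), "dist_coeffs" ([k1, k2, p1, p2, k3] as OpenCV has them; the pictures are not rectified), "R" (3x3) and "t" (3): a world point X has camera coordinates R X + t. Camera axes: x right, y down, z forward; pixel columns grow to the right and rows downward; lengths in m; the calibration is good to about 2 mm. A picture is of the moment at which its call begins. calibration takes no time and is no camera call.
- robot.hand_in(): hands the job in; it is judged then, once.
The state is a dict: "t": time; "qpos": joint angles; "qd": joint speeds; "effort": joint torques, N m; "eef_pos": TCP position; "orientation": TCP orientation; "wrist_force": force on the tool from outside, world axes, zero at the start; "torque": the same for the moment, N m; "opening": finger opening in m; "grip_force": force on a finger pad.
Only numpy, scipy, OpenCV 4.12 (cv2) and the standard library are available. Lean on these libraries where they do the work, as an engineer would, in place of code of your own. Each camera call takes 0.05 s, during which the arm holds its last target. There are 200 camera calls.

## Working session

There is one attempt and no reset: what is moved stays moved. The work goes in short steps, Python scripts to look and compute and a shell command to move; the robot and the scene stay as the last step left them, time stands still between calls to the robot, and variables do not carry over. Pictures are saved under pics/ and viewed, at most 14 in all, crops included, and the job is handed in when it is done.

```bash
mkdir -p pics; ls
cat > h.py <<'E'
import numpy as np, cv2
from bench import robot, imaging
def cam(n):
    c=imaging.calibration(n); f=200/np.tan(np.radians(c["fovy"])/2)
    K=np.array([[f,0,c["cx"]],[0,f,c["cy"]],[0,0,1]]); return K,np.array(c["dist_coeffs"],float),np.array(c["R"]),np.array(c["t"])
def grab(n):
    im,d=imaging.get_image(n); np.savez(f"{n}.npz",im=im,d=d); return im,d
def load(n): z=np.load(f"{n}.npz"); return z["im"],z["d"]
def cloud(n,d):
    K,D,R,t=cam(n); h,w=d.shape
    v,u=np.mgrid[:h,:w].astype(float)
    p=cv2.undistortPoints(np.stack([u.ravel(),v.ravel()],1)[:,None],K,D)[:,0]
    X=np.c_[p,np.ones(len(p))]*d.reshape(-1,1)
    return ((X-t)@R).reshape(h,w,3)
def onplane(n,px,z):
    K,D,R,t=cam(n); p=cv2.undistortPoints(np.array(px,float).reshape(-1,1,2),K,D)[:,0]
    r=np.c_[p,np.ones(len(p))]@R; c=-R.T@t
    return c+r*((z-c[2])/r[:,2])[:,None]
def proj(n,X):
    K,D,R,t=cam(n); return cv2.projectPoints(np.array(X,float).reshape(-1,1,3),cv2.Rodrigues(R)[0],t,K,D)[0][:,0]
def save(im,name,box=None,s=1):
    if box: u0,v0,u1,v1=box; im=im[v0:v1,u0:u1]
    cv2.imwrite(f"pics/{name}.png",cv2.resize(im[...,::-1],None,fx=s,fy=s,interpolation=cv2.INTER_CUBIC))
E
python3 - <<'E'
from h import *
for n in("top","scene"):
    im,d=grab(n); save(im,n+"0",None,1.25); K,D,R,t=cam(n); print(n,K[0,0],D,-R.T@t,R[2])
print(robot.get_obs(), robot.grip_point_offset)
E
```

```text
pics
top 466.8919561688839 [0.04584953 0.         0.         0.         0.        ] [ 0.40456463 -0.05407198  1.35016055] [ 0.10922084  0.00378809 -0.99401029]
scene 385.8353605037171 [-0.01899814  0.          0.          0.          0.        ] [1.27400195 0.01957921 1.04252043] [-0.61745992 -0.07362909 -0.78314878]
{'t': 0.1, 'qpos': array([-1.18940938e+00,  1.31117422e-01,  1.48914681e+00,  3.08576247e-06,
        1.52301449e+00, -8.54262245e-02]), 'qd': array([ 0.00079957, -0.00219337, -0.00431923, -0.00089136, -0.00014517,
       -0.00155866]), 'effort': array([ 8.39100758e-04, -5.70951605e+01, -5.01941264e+01, -2.59890294e-04,
        8.05503776e-03, -3.20021957e-05]), 'eef_pos': array([ 0.26984922, -0.53534361,  0.2303433 ]), 'orientation': array([ 9.72883793e-01,  2.31292918e-01, -1.22773462e-04, -8.34047668e-04]), 'wrist_force': array([-0.32294207,  0.05923241,  0.05642079]), 'torque': array([-0.03663682,  0.02396618,  0.03890884]), 'grip_force': 0.0, 'opening': 0.08543501696088601} 0.0187
```

View pics/top0.png

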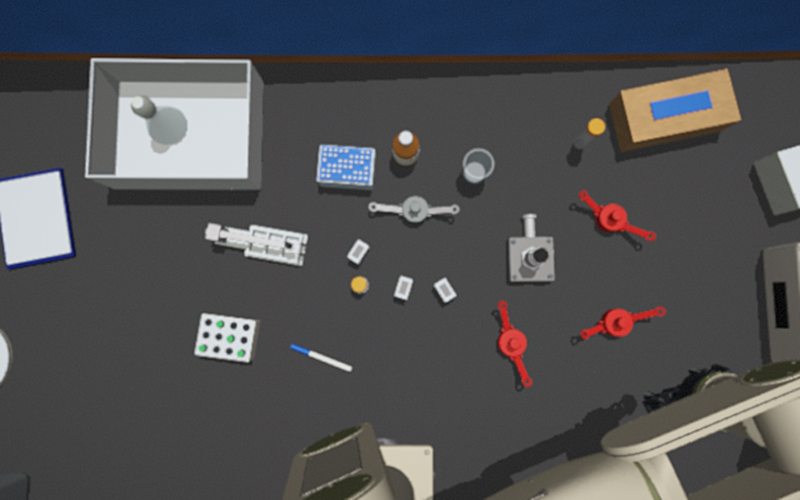

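View pics/scene0.png

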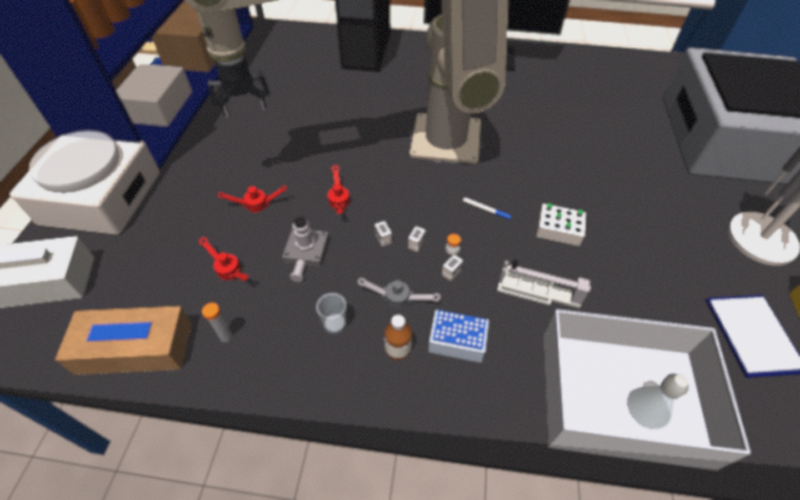

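The top picture (viewed at 1.25x) shows:
- **Cartridges:** white blocks at (358,251), (403,288) and (445,291). Possible look-alikes are the orange-lidded jar at (360,285) and the tube rack at (225,338).
- **Coupling:** the grey one at (414,209). The red look-alikes are at (613,217), (619,323) and (512,343).
- **Holder and gate:** holder at (275,245), gate knob near (288,243), guide near (215,233).
- **Port:** at (533,258).

I choose the three white blocks and the grey coupling.

Run:
```python
from h import *
im,d=load("top"); save(im,"crop1",(155,140,385,260),3.4)
P=cloud("top",d); 
def blob(name,box,z0,z1,cond=None):
    u0,v0,u1,v1=[int(x/1.25) for x in box]; Q=P[v0:v1,u0:u1].reshape(-1,3)
    m=(Q[:,2]>z0)&(Q[:,2]<z1)&(d[v0:v1,u0:u1].ravel()>0); q=Q[m]
    if len(q)<4: print(name,len(q)); return
    r=cv2.minAreaRect((q[:,:2]*1000).astype(np.float32)); print(name,len(q),q.mean(0).round(4),'rect',np.round(r[0],1),np.round(r[1],1),round(r[2],1),'z',q[:,2].min().round(3),q[:,2].max().round(3))
B=(340,235,378,268);C=(388,270,420,306);D=(428,272,464,308)
print('table',np.median(P[160:240,280:300,2][d[160:240,280:300]>0]))
for n,b in(("A",B),("B",C),("C",D)): blob(n,b,.036,.06)
blob("jar",(343,270,375,300),.04,.07)
blob("coupstem",(395,190,435,230),.055,.09)
blob("coupcup",(395,190,435,230),.028,.045)
blob("arms",(360,190,470,230),.03,.09)
blob("holderwall",(240,215,315,275),.02,.032)
blob("bar",(200,215,315,275),.054,.068)
blob("knob",(200,215,315,275),.085,.12)
blob("guide",(200,215,250,275),.069,.078)
blob("porttop",(500,225,565,290),.105,.14)
blob("portblk",(500,225,565,290),.025,.035)
```

```text
table 0.0004665749425410092
A 167 [0.5376 0.0565 0.0433] rect [537.8  56.7] [28.3 45.5] 58.0 z 0.036 0.052
B 167 [ 0.4561 -0.0454  0.0434] rect [456.4 -45.6] [27.4 46. ] 71.5 z 0.037 0.05
C 165 [ 0.4507 -0.1385  0.0435] rect [ 450.9 -138.2] [45.6 28.2] 32.1 z 0.036 0.051
jar 114 [0.4633 0.0531 0.0493] rect [463.   52.8] [30.7 30.7] 0.9 z 0.042 0.055
coupstem 61 [ 0.6354 -0.072   0.0649] rect [635.7 -72.6] [21.5 23.9] 33.1 z 0.056 0.07
coupcup 266 [ 0.6347 -0.0719  0.0342] rect [636.3 -71.4] [57.6 57.2] 47.3 z 0.028 0.044
arms 453 [ 0.6349 -0.0768  0.0403] rect [635.6 -69.7] [ 59.2 198.3] 9.6 z 0.03 0.07
holderwall 372 [0.5552 0.251  0.0253] rect [555.5 247.8] [126.3  66.5] 80.0 z 0.02 0.032
bar 286 [0.5622 0.2869 0.0645] rect [562.5 288.2] [208.8  32.6] 79.5 z 0.055 0.068
knob 23 [0.5479 0.2079 0.0924] rect [548.7 208.6] [12.6 12.7] 20.5 z 0.087 0.097
guide 111 [0.5767 0.3695 0.072 ] rect [575.4 346.3] [82.6 33. ] 85.4 z 0.069 0.077
porttop 173 [ 0.5208 -0.3332  0.118 ] rect [ 521.  -334.9] [37.6 38.5] 44.4 z 0.105 0.128
portblk 868 [ 0.5232 -0.333   0.0293] rect [ 535.9 -334.7] [125.9 100. ] 0.5 z 0.025 0.035
```

View pics/crop1.png

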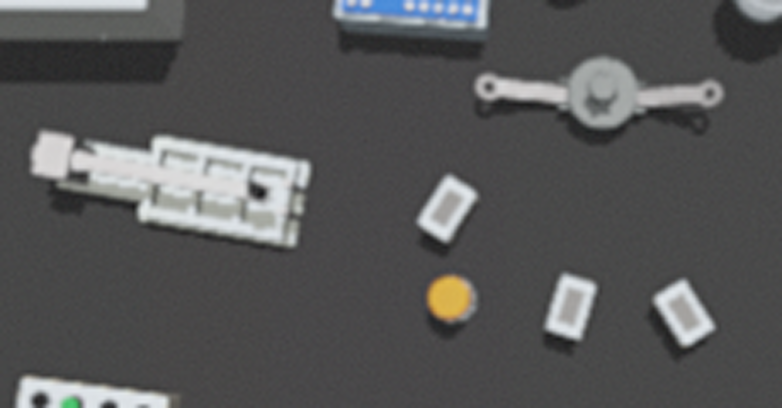

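The crop confirms the choice: three white carts at crop (447,208), (571,307) and (684,314), the jar at (450,298), the grey coupling at (602,92), and the knob at (260,190). Next I'll fit the holder with both cameras and work out the first move.

```bash
cat >> h.py <<'E'
def go(x,y,z,psi):
    """print tool-axis steps: first rz, then (dx,dy,dz) after the turn; psi=tool x heading, deg"""
    from scipy.spatial.transform import Rotation as Ro
    o=robot.get_obs(); Rm=Ro.from_quat(o["orientation"]).as_matrix()
    c=np.radians(psi); best=None
    for k in(0,np.pi):
        T=np.array([[np.cos(c+k),np.sin(c+k),0],[np.sin(c+k),-np.cos(c+k),0],[0,0,-1]]).T
        rv=Ro.from_matrix(Rm.T@T).as_rotvec()
        j6=np.degrees(np.arctan2(y,x))+90-np.degrees(c+k); j6=(j6+180)%360-180
        print("rot",rv.round(3),"j6",round(j6,1),"d",(T.T@(np.array([x,y,z])-o["eef_pos"])).round(4))
def rects(n,d,items,lo,hi,off=0):
    P=cloud(n,d); out=[]
    for x,y,r in items:
        m=(np.hypot(P[...,0]-x,P[...,1]-y)<r)&(P[...,2]>lo)&(P[...,2]<hi)&(d>0); q=P[m]
        if len(q)<5: out.append(None); continue
        R=cv2.minAreaRect((q[:,:2]*1000).astype(np.float32)); (a,b),t=R[1],R[2]
        out.append((np.round(R[0],1),np.round(R[1],1),round((t if a>b else t+90)%180,1),q.mean(0).round(4)))
    return out
E
python3 - <<'E'
from h import *
from scipy.optimize import minimize
its=[(.538,.057,.04),(.456,-.045,.04),(.451,-.138,.04)]
for n in("top","scene"):
    im,d=load(n); P=cloud(n,d)
    print(n); 
    for r in rects(n,d,its,.036,.06): print(' cart',r)
    print(' jar',rects(n,d,[(.463,.053,.03)],.04,.07)); print(' knob',rects(n,d,[(.549,.208,.03)],.08,.1))
    print(' stem',rects(n,d,[(.635,-.072,.03)],.055,.08),' seal',rects(n,d,[(.521,-.335,.04)],.116,.14),' head',rects(n,d,[(.521,-.335,.04)],.105,.116))
    m=(np.hypot(P[...,0]-.555,P[...,1]-.248)<.09)&(d>0)&(P[...,2]<.035); q=P[m]
    def cost(p):
        c,s=np.cos(p[2]),np.sin(p[2]); e=q[:,:2]-p[:2]; x=e[:,0]*c+e[:,1]*s; y=-e[:,0]*s+e[:,1]*c
        sd=lambda x,y,a,b:np.maximum(abs(x)-a,abs(y)-b)
        o=sd(x,y,.036,.067); k=np.min([sd(x,y-j,.025,.016) for j in(-.038,0,.038)],0)
        w=1/(1+np.exp(np.clip(np.maximum(o,-k)/.001,-50,50)))
        return np.mean(np.abs(w*.026+(1-w)*np.where(o<0,.01,0)-q[:,2]).clip(0,.012))
    b=min((minimize(cost,[.5555+i,.2478+j,np.radians(-10)],method="Nelder-Mead",options=dict(initial_simplex=np.array([.5555+i,.2478+j,-.175])+np.array([[0,0,0],[.004,0,0],[0,.004,0],[0,0,.04]]))) for i in(-.003,.003) for j in(-.004,.004)),key=lambda r:r.fun)
    print(' holder',b.x.round(4),np.degrees(b.x[2]).round(2),b.fun)
go(.549,.208,.2,80)
E
```

```text
top
 cart (array([537.8,  56.7]), array([28.3, 45.5]), 148.0, array([0.5376, 0.0565, 0.0433]))
 cart (array([456.4, -45.6]), array([27.4, 46. ]), 161.5, array([ 0.4561, -0.0454,  0.0434]))
 cart (array([ 450.9, -138.2]), array([45.6, 28.2]), 32.1, array([ 0.4507, -0.1385,  0.0435]))
 jar [(array([463. ,  52.8]), array([30.7, 30.7]), 0.9, array([0.4633, 0.0531, 0.0493]))]
 knob [(array([548. , 208.3]), array([13.4, 12.1]), 63.1, array([0.5478, 0.2076, 0.0917]))]
 stem [(array([635.7, -72.6]), array([21.5, 23.9]), 123.1, array([ 0.6354, -0.072 ,  0.0649]))]  seal [(array([ 521.7, -334.5]), array([30.5, 30.4]), 25.7, array([ 0.5221, -0.335 ,  0.1214]))]  head [(array([ 521. , -334.9]), array([37.6, 38.5]), 134.4, array([ 0.5182, -0.3293,  0.1109]))]
 holder [ 0.5572  0.253  -0.184 ] -10.54 0.003269576399847267
scene
 cart (array([540.8,  58.7]), array([28.9, 50. ]), 146.6, array([0.5427, 0.0582, 0.0437]))
 cart (array([459.8, -44.1]), array([28.4, 50.1]), 162.4, array([ 0.4617, -0.0443,  0.0433]))
 cart (array([ 455.1, -137.2]), array([48.6, 29.1]), 33.8, array([ 0.4563, -0.1367,  0.0432]))
 jar [(array([467.3,  55.2]), array([30.1, 30.8]), 98.0, array([0.4696, 0.0554, 0.0489]))]
 knob [(array([552.2, 207.8]), array([12.1, 10.3]), 11.6, array([0.5536, 0.2073, 0.09  ]))]
 stem [(array([639.3, -70.4]), array([22. , 23.1]), 152.7, array([ 0.6411, -0.0703,  0.0644]))]  seal [(array([ 522.7, -334.6]), array([34. , 28.4]), 13.8, array([ 0.5253, -0.3342,  0.1216]))]  head [(array([ 531.4, -333. ]), array([28. , 37.7]), 103.1, array([ 0.5347, -0.3307,  0.1109]))]
 holder [ 0.556   0.2519 -0.1802] -10.33 0.0030476349298668047
rot [-0.001 -0.001 -0.929] j6 30.8 d [0.7805 0.1458 0.0303]
rot [-1.000e-03  2.000e-03  2.212e+00] j6 -149.2 d [-0.7805 -0.1458  0.0303]
```

The manual's scale: shifts go in shares of 50 mm and turns go in shares of 4 rad. Converting my numbers, -0.133 rad / 4 = -0.0333.

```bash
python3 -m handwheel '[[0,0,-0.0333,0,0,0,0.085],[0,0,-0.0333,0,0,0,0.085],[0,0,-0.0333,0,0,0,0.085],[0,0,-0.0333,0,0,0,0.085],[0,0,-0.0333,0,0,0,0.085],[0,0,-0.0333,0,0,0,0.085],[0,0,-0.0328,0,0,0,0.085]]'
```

```text
refused: ROWS must be a list of objects with named fields. Nothing was moved.
```

I used the wrong layout. The manual says a list of objects with named fields; once more.

```bash
python3 -m handwheel '[{"wz":-0.0333,"aperture":0.085},{"wz":-0.0333,"aperture":0.085},{"wz":-0.0333,"aperture":0.085},{"wz":-0.0333,"aperture":0.085},{"wz":-0.0333,"aperture":0.085},{"wz":-0.0333,"aperture":0.085},{"wz":-0.0328,"aperture":0.085}]'; python3 -m handwheel '[{"x":0.78,"y":0.146,"aperture":0.04},{"x":0.78,"y":0.146,"aperture":0.04},{"x":0.78,"y":0.146,"aperture":0.04},{"x":0.78,"y":0.146,"aperture":0.04},{"x":0.78,"y":0.146,"aperture":0.04},{"x":0.78,"y":0.146,"aperture":0.04},{"x":0.78,"y":0.146,"aperture":0.04},{"x":0.78,"y":0.146,"aperture":0.04},{"x":0.78,"y":0.146,"aperture":0.04},{"x":0.78,"y":0.146,"aperture":0.04},{"x":0.78,"y":0.146,"aperture":0.04},{"x":0.78,"y":0.146,"aperture":0.04},{"x":0.78,"y":0.146,"aperture":0.04},{"x":0.78,"y":0.146,"aperture":0.04},{"x":0.78,"y":0.146,"aperture":0.04},{"x":0.78,"y":0.146,"aperture":0.04},{"x":0.78,"y":0.146,"aperture":0.04},{"x":0.78,"y":0.146,"aperture":0.04},{"x":0.78,"y":0.146,"aperture":0.04},{"x":0.78,"y":0.146,"aperture":0.04}]'; python3 -c "
from h import *
go(.549,.208,.072,79.6)"
```

```text
t: 0.8
eef_pos: [0.2699, -0.5355, 0.2306]
orientation: [0.764, 0.645, 0.0, -0.001]
wrist_force: [-0.8, 1.0, 0.6]
opening: 0.0847
grip_force: 0.0
t: 2.8
eef_pos: [0.5497, 0.2085, 0.2307]
orientation: [0.766, 0.643, -0.0, -0.0]
wrist_force: [0.4, -1.0, 0.5]
opening: 0.04
grip_force: 0.0
rot [-0.001  0.     0.007] j6 31.2 d [-0.0006 -0.0006  0.1587]
rot [-1.000e-03 -1.000e-03 -3.135e+00] j6 -148.8 d [0.0006 0.0006 0.1587]
```

To row units: 0.04 m is 0.8, 0.025 m is 0.5, 0.007 rad / 4 = 0.0018.

```bash
python3 -m handwheel '[{"wz":0.0018,"z":0.8,"aperture":0.04},{"z":0.8,"aperture":0.04},{"z":0.8,"aperture":0.04},{"z":0.5,"aperture":0.04},{"z":0.274,"aperture":0.04},{"aperture":0.04},{"aperture":0.0},{"aperture":0.0},{"aperture":0.0},{"aperture":0.0},{"aperture":0.0},{"aperture":0.0}]'; python3 -c "
from h import *
print(robot.get_obs()['torque'])
go(.549,.208,.072,79.6)"
```

```text
t: 4.0
eef_pos: [0.5493, 0.2075, 0.0749]
orientation: [0.768, 0.64, 0.0, -0.0]
wrist_force: [-9.1, 0.7, 7.2]
opening: 0.0115
grip_force: 58.5
[0.09102373 1.64775067 0.04219358]
rot [-0.    -0.001 -0.   ] j6 31.2 d [ 0.0004 -0.0004  0.0029]
rot [-1.000e-03  1.000e-03  3.141e+00] j6 -148.8 d [-0.0004  0.0004  0.0029]
```

To row units: 0.015 m is 0.3, 0.005 m is 0.1.

```bash
python3 -m handwheel '[{"y":-0.02,"z":-0.06,"aperture":0},{"x":0.2,"aperture":0},{"x":0.3,"aperture":0},{"x":0.3,"aperture":0},{"x":0.3,"aperture":0},{"x":0.3,"aperture":0},{"x":0.3,"aperture":0},{"x":0.3,"aperture":0},{"x":0.2,"aperture":0},{"x":0.1,"aperture":0},{"aperture":0},{"aperture":0}]'; python3 -c "
from h import *
im,d=grab('top'); save(im,'gate1',(150,140,260,230),5)
go(.549,.208,.072,79.6)"
```

```text
t: 5.2
eef_pos: [0.5695, 0.3214, 0.0752]
orientation: [0.768, 0.64, 0.0, -0.0]
wrist_force: [5.2, 0.7, -16.1]
opening: 0.0115
grip_force: 60.5
rot [ 0.    -0.001  0.   ] j6 31.2 d [-0.1151  0.0003  0.0032]
rot [ 2.000e-03  0.000e+00 -3.142e+00] j6 -148.8 d [ 0.1151 -0.0003  0.0032]
```

View pics/gate1.png

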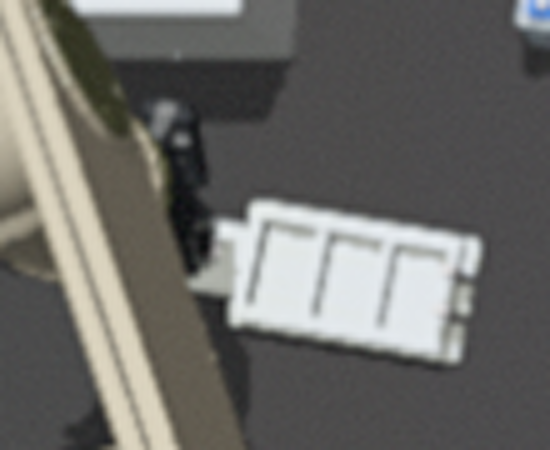

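To row units: 0.003 m is 0.06, 0.002 m is 0.04.

```bash
python3 -m handwheel '[{"x":0.06,"z":0.04,"aperture":0},{"x":0.06,"aperture":0},{"aperture":0}]';python3 -m handwheel '[{"x":0.06,"aperture":0},{"aperture":0}]'
```

```text
t: 5.55
eef_pos: [0.5697, 0.3217, 0.075]
orientation: [0.769, 0.64, -0.004, 0.002]
wrist_force: [-11.3, -25.7, 9.5]
opening: 0.0114
grip_force: 63.1
t: 5.75
eef_pos: [0.5697, 0.3218, 0.0749]
orientation: [0.769, 0.639, -0.006, 0.003]
wrist_force: [-14.6, -38.3, 14.7]
opening: 0.0113
grip_force: 63.7
```

To row units: -0.05 m is -1, -0.04 m is -0.8.

```bash
python3 -m handwheel '[{"x":-0.16,"aperture":0},{"aperture":0.04},{"aperture":0.04},{"aperture":0.04},{"z":-0.4,"aperture":0.04},{"z":-0.8,"aperture":0.04},{"z":-0.8,"aperture":0.07},{"x":-0.8,"z":-0.4,"aperture":0.07},{"x":-1,"aperture":0.07},{"x":-1,"aperture":0.07},{"x":-1,"aperture":0.07},{"x":-1,"aperture":0.07}]';python3 - <<'E'
from h import *
from scipy.optimize import minimize
im,d=grab("top"); P=cloud("top",d)
for r in rects("top",d,[(.538,.057,.04),(.456,-.045,.04),(.451,-.138,.04)],.036,.06): print(r)
print('knob',rects("top",d,[(.57,.322,.03)],.082,.1))
m=(np.hypot(P[...,0]-.556,P[...,1]-.25)<.09)&(d>0)&(P[...,2]<.035); q=P[m]
def cost(p):
    c,s=np.cos(p[2]),np.sin(p[2]); e=q[:,:2]-p[:2]; x=e[:,0]*c+e[:,1]*s; y=-e[:,0]*s+e[:,1]*c
    sd=lambda x,y,a,b:np.maximum(abs(x)-a,abs(y)-b)
    o=sd(x,y,.036,.067); k=np.min([sd(x,y-j,.025,.016) for j in(-.038,0,.038)],0)
    u=abs(y)<.06
    w=1/(1+np.exp(np.clip(np.maximum(o,-k)/.001,-50,50)))
    return np.mean(np.abs(w*.026+(1-w)*np.where(o<0,.01,0)-q[:,2]).clip(0,.012)*u)
for i in(-.003,.003):
  for j in(-.004,.004):
    r=minimize(cost,[.556,.25,-.18],method="Nelder-Mead",options=dict(initial_simplex=np.array([.556+i,.251+j,-.18])+np.array([[0,0,0],[.004,0,0],[0,.004,0],[0,0,.04]]))); print(r.x.round(4),r.fun)
go(.538,.057,.2,58)
E
```

```text
t: 6.95
eef_pos: [0.5263, 0.0841, 0.1947]
orientation: [0.768, 0.64, 0.001, 0.001]
wrist_force: [0.5, -0.2, -0.1]
opening: 0.0701
grip_force: 0.0
(array([539.6,  45.5]), array([48.7, 20.3]), 0.6, array([0.5422, 0.0487, 0.0431]))
(array([456.4, -45.5]), array([27.5, 45.9]), 161.6, array([ 0.4561, -0.0454,  0.0434]))
(array([ 450.8, -138.3]), array([45.7, 27.9]), 31.6, array([ 0.4508, -0.1383,  0.0429]))
knob [(array([568.7, 319.5]), array([12.2, 12.1]), 55.1, array([0.568 , 0.3184, 0.092 ]))]
[ 0.5594  0.2514 -0.1998] 0.0013271754741278514
[ 0.5583  0.2508 -0.1657] 0.0013732772099547786
[ 0.5599  0.251  -0.2079] 0.0013358478181397576
[ 0.5594  0.2515 -0.1993] 0.001328197036884182
rot [0.002 0.003 0.374] j6 38.0 d [-0.0105  0.0214 -0.0055]
rot [-0.005  0.003 -2.767] j6 -142.0 d [ 0.0105 -0.0214 -0.0055]
```

To row units: 0.04 m is 0.8, 0.0214 m is 0.428, 0.125 rad / 4 = 0.0313.

```bash
python3 -m handwheel '[{"wz":0.0313,"aperture":0.07},{"wz":0.0313,"aperture":0.07},{"wz":0.031,"aperture":0.07},{"x":-0.21,"y":0.428,"aperture":0.07},{"z":0.8,"aperture":0.07},{"z":0.8,"aperture":0.07},{"z":0.8,"aperture":0.07},{"z":0.6,"aperture":0.07},{"z":0.3,"aperture":0.07},{"z":0.234,"aperture":0.07},{"aperture":0.07}]'; python3 -c "
from h import *
go(.538,.057,.018,58)"; python3 -m handwheel '[{"aperture":0},{"aperture":0},{"aperture":0},{"aperture":0},{"aperture":0},{"aperture":0}]'
```

```text
t: 8.1
eef_pos: [0.5387, 0.0652, 0.0164]
orientation: [0.874, 0.486, -0.0, -0.0]
wrist_force: [-0.4, -0.3, 0.7]
opening: 0.07
grip_force: 0.0
rot [-0.001  0.     0.003] j6 38.0 d [-0.0073  0.0037 -0.0016]
rot [-1.000e-03 -1.000e-03 -3.139e+00] j6 -142.0 d [ 0.0073 -0.0037 -0.0016]
t: 8.7
eef_pos: [0.5409, 0.065, 0.0192]
orientation: [0.874, 0.486, 0.002, 0.001]
wrist_force: [0.2, -0.2, 7.3]
opening: 0.0453
grip_force: 62.3
```

To row units: -0.0073 m is -0.146, 0.0015 m is 0.03.

```bash
python3 -m handwheel '[{"aperture":0.06},{"aperture":0.06},{"aperture":0.06},{"x":-0.146,"y":0.03,"aperture":0.06},{"aperture":0.06},{"aperture":0.06},{"aperture":0}]'; python3 -c "
from h import *
go(.538,.057,.018,58)"; python3 -m handwheel '[{"aperture":0},{"aperture":0},{"aperture":0},{"aperture":0},{"aperture":0},{"z":-0.6,"aperture":0},{"z":-0.8,"aperture":0},{"z":-0.8,"aperture":0},{"aperture":0},{"aperture":0}]'; python3 -c "
from h import *
go(.5636,.2887,.128,79.6)"
```

```text
t: 9.4
eef_pos: [0.5362, 0.0578, 0.0169]
orientation: [0.874, 0.486, -0.0, -0.0]
wrist_force: [0.1, 0.5, 0.2]
opening: 0.0468
grip_force: 0.0
rot [-0.     0.     0.002] j6 38.0 d [ 0.0003  0.0019 -0.0011]
rot [-0.    -0.    -3.139] j6 -142.0 d [-0.0003 -0.0019 -0.0011]
t: 10.4
eef_pos: [0.5369, 0.0579, 0.1277]
orientation: [0.874, 0.486, 0.001, 0.0]
wrist_force: [-0.4, -0.3, -1.7]
opening: 0.0451
grip_force: 61.7
rot [ 0.002 -0.001 -0.374] j6 37.5 d [ 0.2318 -0.0154 -0.0003]
rot [-1.000e-03 -3.000e-03  2.767e+00] j6 -142.5 d [-0.2318  0.0154 -0.0003]
```

To row units: 0.0386 m is 0.772, -0.0026 m is -0.052, -0.125 rad / 4 = -0.0313.

```bash
python3 -m handwheel '[{"wz":-0.0313,"aperture":0},{"wz":-0.0313,"aperture":0},{"wz":-0.031,"aperture":0},{"x":0.772,"y":-0.052,"aperture":0},{"x":0.772,"y":-0.052,"aperture":0},{"x":0.772,"y":-0.052,"aperture":0},{"x":0.772,"y":-0.052,"aperture":0},{"x":0.772,"y":-0.052,"aperture":0},{"x":0.772,"y":-0.052,"aperture":0},{"aperture":0},{"aperture":0},{"aperture":0}]'; python3 -c "
from h import *
go(.5636,.2887,.028,79.6)
im,d=grab('scene'); save(im,'hover1',(380,180,500,270),5)"
```

```text
t: 11.6
eef_pos: [0.5618, 0.2873, 0.125]
orientation: [0.769, 0.64, -0.002, -0.0]
wrist_force: [-0.0, -0.6, 0.2]
opening: 0.0448
grip_force: 61.6
rot [-0.003  0.002 -0.001] j6 37.5 d [0.0017 0.0015 0.097 ]
rot [3.000e-03 4.000e-03 3.141e+00] j6 -142.5 d [-0.0017 -0.0015  0.097 ]
```

View pics/hover1.png

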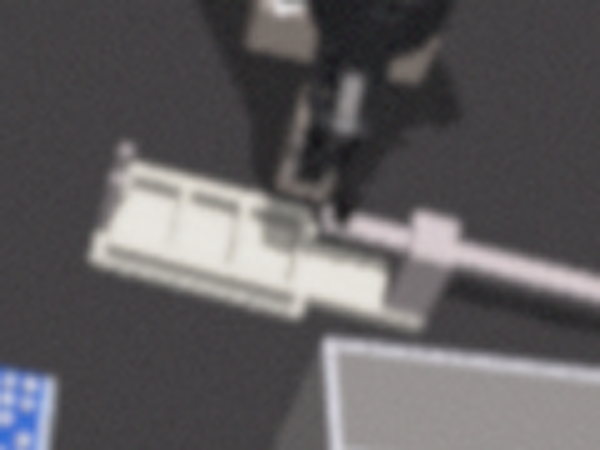

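To row units: 0.03 m is 0.6, 0.0017 m is 0.034.

```bash
python3 -m handwheel '[{"x":0.034,"y":0.03,"z":0.4,"aperture":0},{"z":0.6,"aperture":0},{"z":0.4,"aperture":0},{"z":0.16,"aperture":0},{"aperture":0},{"aperture":0}]'; python3 -m handwheel '[{"z":0.1,"aperture":0},{"z":0.1,"aperture":0},{"aperture":0},{"aperture":0}]'; python3 -c "
from h import *
go(.5636,.2887,.028,79.6)"
```

```text
t: 12.25
eef_pos: [0.5654, 0.2896, 0.05]
orientation: [0.769, 0.64, 0.001, 0.0]
wrist_force: [-0.1, 0.2, 0.7]
opening: 0.0446
grip_force: 61.6
t: 12.65
eef_pos: [0.5663, 0.2904, 0.043]
orientation: [0.768, 0.64, 0.002, 0.001]
wrist_force: [-8.1, -4.6, 20.5]
opening: 0.0449
grip_force: 64.2
rot [ 0.003 -0.002 -0.   ] j6 37.5 d [-0.0022 -0.0023  0.015 ]
rot [-3.000e-03 -5.000e-03  3.141e+00] j6 -142.5 d [0.0022 0.0023 0.015 ]
```

```bash
python3 -m handwheel '[{"x":-0.044,"y":-0.046,"z":-0.08,"aperture":0},{"aperture":0},{"aperture":0},{"aperture":0}]'; python3 -m handwheel '[{"z":0.08,"aperture":0},{"z":0.08,"aperture":0},{"aperture":0},{"aperture":0}]'; python3 -c "
from h import *
go(.5636,.2887,.028,79.6)"
```

```text
t: 13.05
eef_pos: [0.5617, 0.2881, 0.0424]
orientation: [0.768, 0.64, -0.0, -0.0]
wrist_force: [0.0, -0.2, -1.0]
opening: 0.0448
grip_force: 61.7
t: 13.45
eef_pos: [0.5617, 0.288, 0.0344]
orientation: [0.768, 0.64, -0.0, -0.0]
wrist_force: [0.5, 0.1, -0.0]
opening: 0.0451
grip_force: 61.6
rot [-0.001  0.    -0.001] j6 37.5 d [0.001  0.0018 0.0064]
rot [1.000e-03 1.000e-03 3.141e+00] j6 -142.5 d [-0.001  -0.0018  0.0064]
```

To row units: 0.004 m is 0.08.

```bash
python3 -m handwheel '[{"z":0.08,"aperture":0},{"z":0.08,"aperture":0},{"aperture":0},{"aperture":0}]'; python3 -m handwheel '[{"aperture":0.06},{"aperture":0.06},{"aperture":0.06},{"z":-0.4,"aperture":0.06},{"z":-0.8,"aperture":0.06},{"z":-0.8,"aperture":0.07},{"z":-0.6,"aperture":0.07},{"x":-1,"aperture":0.07},{"x":-1,"aperture":0.07},{"x":-1,"aperture":0.07},{"x":-1,"aperture":0.07},{"x":-1,"aperture":0.07},{"aperture":0.07}]';python3 - <<'E'
from h import *
im,d=grab("top"); 
for r in rects("top",d,[(.456,-.045,.04),(.451,-.138,.04)],.036,.06): print(r)
print('seated',rects("top",d,[(.5625,.2885,.035)],.045,.065)); print('knob',rects("top",d,[(.57,.322,.03)],.082,.1))
go(.4562,-.0455,.17,71.5)
E
```

```text
t: 13.85
eef_pos: [0.5622, 0.2883, 0.0272]
orientation: [0.768, 0.64, 0.0, 0.0]
wrist_force: [-0.3, 0.4, 2.8]
opening: 0.0452
grip_force: 62.2
t: 15.15
eef_pos: [0.5157, 0.0369, 0.1568]
orientation: [0.77, 0.638, -0.001, 0.001]
wrist_force: [-0.0, 1.2, 0.1]
opening: 0.0698
grip_force: 0.0
(array([456.4, -45.5]), array([27.5, 45.9]), 161.4, array([ 0.4562, -0.0454,  0.0432]))
(array([ 451. , -138.2]), array([45.5, 28. ]), 32.8, array([ 0.4506, -0.1383,  0.0438]))
seated [(array([562.5, 297.1]), array([42.5, 45.9]), 170.4, array([0.5613, 0.2898, 0.0532]))]
knob [(array([568.1, 318.8]), array([12.4, 11.7]), 11.4, array([0.5681, 0.3182, 0.092 ]))]
rot [0.    0.    0.136] j6 12.8 d [-0.0996 -0.0301 -0.013 ]
rot [-1.000e-03  0.000e+00 -3.005e+00] j6 -167.2 d [ 0.0996  0.0301 -0.013 ]
```

To row units: -0.0336 m is -0.672, -0.033 m is -0.66, 0.136 rad / 4 = 0.034.

```bash
python3 -m handwheel '[{"wz":0.034,"aperture":0.065},{"x":-0.66,"y":-0.2,"aperture":0.065},{"x":-0.66,"y":-0.2,"aperture":0.065},{"x":-0.672,"y":-0.202,"aperture":0.065},{"z":0.6,"aperture":0.065},{"z":0.6,"aperture":0.065},{"z":0.6,"aperture":0.065},{"z":0.4,"aperture":0.065},{"aperture":0.065},{"aperture":0.065},{"aperture":0.065}]'; python3 -c "
from h import *
go(.4562,-.0455,.017,71.5)"
```

```text
t: 16.3
eef_pos: [0.4583, -0.0427, 0.0485]
orientation: [0.81, 0.586, 0.001, 0.001]
wrist_force: [0.5, 0.1, 0.1]
opening: 0.0651
grip_force: 0.0
rot [ 0.002 -0.     0.006] j6 12.8 d [-0.0033 -0.0011  0.0315]
rot [ 1.000e-03  4.000e-03 -3.136e+00] j6 -167.2 d [0.0033 0.0011 0.0315]
```

To row units: 0.0165 m is 0.33, 0.015 m is 0.3.

```bash
python3 -m handwheel '[{"x":-0.066,"y":-0.022,"z":0.3,"aperture":0.065},{"z":0.33,"aperture":0.065},{"aperture":0.065},{"aperture":0.065},{"aperture":0.065},{"aperture":0}]'; python3 -c "
from h import *
go(.4562,-.0455,.017,71.5)"; python3 -m handwheel '[{"aperture":0},{"aperture":0},{"aperture":0},{"aperture":0},{"aperture":0},{"aperture":0}]'; python3 -m handwheel '[{"z":-0.6,"aperture":0},{"z":-0.8,"aperture":0},{"z":-0.8,"aperture":0},{"aperture":0},{"aperture":0}]'; python3 -c "
from h import *
go(.555,.2508,.12,79.6)"
```

```text
t: 16.9
eef_pos: [0.4559, -0.0459, 0.0166]
orientation: [0.81, 0.586, 0.001, 0.001]
wrist_force: [0.1, -0.6, -0.5]
opening: 0.0525
grip_force: 0.0
rot [ 0.002 -0.     0.005] j6 12.8 d [ 0.0004  0.0001 -0.0004]
rot [ 0.000e+00  3.000e-03 -3.137e+00] j6 -167.2 d [-0.0004 -0.0001 -0.0004]
t: 17.5
eef_pos: [0.4561, -0.0459, 0.0167]
orientation: [0.81, 0.586, 0.001, 0.001]
wrist_force: [-0.9, -0.5, 6.4]
opening: 0.0451
grip_force: 62.3
t: 18.0
eef_pos: [0.4558, -0.0459, 0.1266]
orientation: [0.81, 0.586, 0.001, 0.001]
wrist_force: [0.1, -0.5, -0.2]
opening: 0.0449
grip_force: 61.8
rot [ 0.003 -0.    -0.136] j6 34.7 d [0.3097 0.044  0.0066]
rot [-0.    -0.004  3.005] j6 -145.3 d [-0.3097 -0.044   0.0066]
```

To row units: 0.0387 m is 0.774, 0.03 m is 0.6, -0.136 rad / 4 = -0.034.

```bash
python3 -m handwheel '[{"wz":-0.034,"aperture":0},{"x":0.774,"y":0.11,"aperture":0},{"x":0.774,"y":0.11,"aperture":0},{"x":0.774,"y":0.11,"aperture":0},{"x":0.774,"y":0.11,"aperture":0},{"x":0.774,"y":0.11,"aperture":0},{"x":0.774,"y":0.11,"aperture":0},{"x":0.774,"y":0.11,"aperture":0},{"x":0.774,"y":0.11,"aperture":0},{"z":0.6,"aperture":0},{"z":0.6,"aperture":0},{"z":0.3,"aperture":0},{"aperture":0},{"aperture":0},{"aperture":0},{"aperture":0}]'; python3 -c "
from h import *
go(.5554,.2509,.028,79.6)"
```

```text
t: 19.6
eef_pos: [0.5555, 0.251, 0.0524]
orientation: [0.769, 0.64, 0.001, 0.001]
wrist_force: [0.3, 0.1, -0.5]
opening: 0.045
grip_force: 61.7
rot [ 0.003 -0.002 -0.001] j6 34.7 d [-0.0002 -0.0001  0.0244]
rot [-2.000e-03 -4.000e-03  3.141e+00] j6 -145.3 d [0.0002 0.0001 0.0244]
```

To row units: 0.006 m is 0.12, 0.005 m is 0.1.

```bash
python3 -m handwheel '[{"z":0.12,"aperture":0},{"z":0.1,"aperture":0},{"z":0.1,"aperture":0},{"aperture":0},{"aperture":0}]';python3 -m handwheel '[{"z":0.1,"aperture":0},{"z":0.08,"aperture":0},{"aperture":0},{"aperture":0}]'
```

```text
t: 20.1
eef_pos: [0.5548, 0.2506, 0.034]
orientation: [0.768, 0.64, 0.0, 0.0]
wrist_force: [4.8, -0.1, -2.9]
opening: 0.0451
grip_force: 62.0
t: 20.5
eef_pos: [0.555, 0.2508, 0.0268]
orientation: [0.768, 0.64, 0.001, 0.0]
wrist_force: [-1.9, -3.6, 11.6]
opening: 0.0449
grip_force: 64.0
```

Seated. Release it and go to cart C.

To row units: -0.05 m is -1, -0.04 m is -0.8.

```bash
python3 -m handwheel '[{"z":-0.01,"aperture":0.06},{"aperture":0.06},{"aperture":0.06},{"z":-0.4,"aperture":0.06},{"z":-0.8,"aperture":0.06},{"z":-0.8,"aperture":0.07},{"z":-0.6,"aperture":0.07},{"x":-1,"aperture":0.07},{"x":-1,"aperture":0.07},{"x":-1,"aperture":0.07},{"x":-1,"aperture":0.07},{"x":-1,"aperture":0.07},{"aperture":0.07},{"aperture":0.07}]';python3 - <<'E'
from h import *
im,d=grab("top"); 
for r in rects("top",d,[(.451,-.138,.04)],.036,.06): print(r)
print('seated',rects("top",d,[(.5625,.2885,.018),(.555,.251,.018)],.045,.065)); print('knob',rects("top",d,[(.57,.322,.03)],.082,.1))
go(.4509,-.1383,.15,122.3)
E
```

```text
t: 21.9
eef_pos: [0.5086, 0.0039, 0.1556]
orientation: [0.769, 0.639, -0.0, -0.0]
wrist_force: [0.0, 0.8, -0.3]
opening: 0.0702
grip_force: 0.0
(array([ 450.9, -138.2]), array([45.6, 28.2]), 32.2, array([ 0.4507, -0.138 ,  0.0434]))
seated [(array([562.7, 289.6]), array([28.4, 35.2]), 158.7, array([0.5626, 0.289 , 0.0535])), (array([554.5, 253.1]), array([28.3, 34.2]), 171.9, array([0.555 , 0.2515, 0.0535]))]
knob [(array([568.6, 318.7]), array([12. , 11.5]), 51.5, array([0.568 , 0.3185, 0.0915]))]
rot [-0.    -0.001 -0.747] j6 -49.4 d [-0.0902 -0.1255  0.0056]
rot [-1.000e-03  0.000e+00  2.395e+00] j6 130.6 d [0.0902 0.1255 0.0056]
```

The manual's scale: shifts go in shares of 50 mm and turns go in shares of 4 rad. Converting my numbers, -0.0314 m is -0.628, -0.0313 m is -0.626, -0.15 rad / 4 = -0.0375.

```bash
python3 -m handwheel '[{"wz":-0.0375,"aperture":0.065},{"wz":-0.0375,"aperture":0.065},{"wz":-0.0375,"aperture":0.065},{"wz":-0.0375,"aperture":0.065},{"wz":-0.0368,"aperture":0.065},{"x":-0.452,"y":-0.628,"aperture":0.065},{"x":-0.452,"y":-0.628,"aperture":0.065},{"x":-0.452,"y":-0.628,"aperture":0.065},{"x":-0.448,"y":-0.626,"aperture":0.065},{"z":0.6,"aperture":0.065},{"z":0.6,"aperture":0.065},{"z":0.6,"aperture":0.065},{"z":0.34,"aperture":0.065},{"aperture":0.065},{"aperture":0.065},{"aperture":0.065},{"aperture":0.065}]'; python3 -c "
from h import *
go(.4509,-.1383,.017,122.2)"
```

```text
t: 23.65
eef_pos: [0.4526, -0.1386, 0.0504]
orientation: [0.482, 0.876, 0.0, 0.001]
wrist_force: [-0.4, -0.8, -0.0]
opening: 0.0652
grip_force: 0.0
rot [0.002 0.002 0.004] j6 -49.3 d [ 0.0011 -0.0013  0.0334]
rot [-3.000e-03  2.000e-03 -3.138e+00] j6 130.7 d [-0.0011  0.0013  0.0334]
```

To row units: 0.017 m is 0.34, 0.0165 m is 0.33.

```bash
python3 -m handwheel '[{"x":0.022,"y":-0.026,"z":0.34,"aperture":0.065},{"z":0.33,"aperture":0.065},{"aperture":0.065},{"aperture":0.065},{"aperture":0.065},{"aperture":0},{"aperture":0},{"aperture":0},{"aperture":0},{"aperture":0},{"aperture":0}]';  python3 -m handwheel '[{"z":-0.6,"aperture":0},{"z":-0.8,"aperture":0},{"z":-0.8,"aperture":0},{"aperture":0},{"aperture":0}]'; python3 -c "
from h import *
go(.5484,.2136,.125,79.6)"
```

```text
t: 24.75
eef_pos: [0.4507, -0.1387, 0.0167]
orientation: [0.482, 0.876, 0.0, 0.001]
wrist_force: [-0.9, 0.0, 7.2]
opening: 0.045
grip_force: 62.4
t: 25.25
eef_pos: [0.4505, -0.1386, 0.1267]
orientation: [0.482, 0.876, 0.0, 0.002]
wrist_force: [-0.1, -0.0, -1.1]
opening: 0.0448
grip_force: 61.6
rot [0.003 0.002 0.747] j6 31.7 d [0.3641 0.0327 0.0017]
rot [-2.000e-03  3.000e-03 -2.395e+00] j6 -148.3 d [-0.3641 -0.0327  0.0017]
```

To row units: 0.0455 m is 0.91, 0.03 m is 0.6, 0.15 rad / 4 = 0.0375.

```bash
python3 -m handwheel '[{"wz":0.0375,"aperture":0},{"wz":0.0375,"aperture":0},{"wz":0.0375,"aperture":0},{"wz":0.0375,"aperture":0},{"wz":0.0368,"aperture":0},{"x":0.91,"y":0.082,"aperture":0},{"x":0.91,"y":0.082,"aperture":0},{"x":0.91,"y":0.082,"aperture":0},{"x":0.91,"y":0.082,"aperture":0},{"x":0.91,"y":0.082,"aperture":0},{"x":0.91,"y":0.082,"aperture":0},{"x":0.91,"y":0.082,"aperture":0},{"x":0.91,"y":0.08,"aperture":0},{"z":0.6,"aperture":0},{"z":0.6,"aperture":0},{"z":0.26,"aperture":0},{"aperture":0},{"aperture":0},{"aperture":0},{"aperture":0}]'; python3 -c "
from h import *
go(.5484,.2136,.028,79.6)"
```

```text
t: 27.25
eef_pos: [0.5489, 0.214, 0.0542]
orientation: [0.769, 0.64, 0.001, 0.001]
wrist_force: [-0.2, -0.3, -0.1]
opening: 0.0448
grip_force: 61.6
rot [ 0.003 -0.001 -0.001] j6 31.7 d [-0.0004 -0.0004  0.0262]
rot [-2.000e-03 -4.000e-03  3.141e+00] j6 -148.3 d [0.0004 0.0004 0.0262]
```

To row units: 0.006 m is 0.12, -0.0003 m is -0.006.

```bash
python3 -m handwheel '[{"x":-0.006,"y":-0.006,"z":0.12,"aperture":0},{"z":0.12,"aperture":0},{"z":0.12,"aperture":0},{"aperture":0},{"aperture":0}]';python3 -m handwheel '[{"z":0.1,"aperture":0},{"z":0.08,"aperture":0},{"aperture":0},{"aperture":0}]'
```

```text
t: 27.75
eef_pos: [0.5481, 0.2134, 0.034]
orientation: [0.768, 0.64, 0.001, 0.001]
wrist_force: [5.5, -0.6, -3.4]
opening: 0.045
grip_force: 61.7
t: 28.15
eef_pos: [0.5482, 0.2137, 0.0267]
orientation: [0.768, 0.64, 0.001, 0.001]
wrist_force: [-0.2, -2.4, 12.2]
opening: 0.0449
grip_force: 63.7
```

To row units: -0.04 m is -0.8, 0.037 m is 0.74.

```bash
python3 -m handwheel '[{"z":-0.01,"aperture":0.06},{"aperture":0.06},{"aperture":0.06},{"z":-0.4,"aperture":0.06},{"z":-0.8,"aperture":0.06},{"z":-0.8,"aperture":0.04},{"z":-0.6,"aperture":0.04},{"x":0.7,"aperture":0.04},{"x":0.7,"aperture":0.04},{"x":0.74,"aperture":0.04},{"aperture":0.04},{"aperture":0.04},{"aperture":0.04}]';python3 - <<'E'
from h import *
im,d=grab("top"); print('seated',rects("top",d,[(.5625,.2885,.015),(.555,.251,.018),(.5483,.2136,.018)],.045,.065))
go(.569,.3195,.075,79.6)
E
```

```text
t: 29.45
eef_pos: [0.5662, 0.3181, 0.1552]
orientation: [0.768, 0.64, -0.001, -0.0]
wrist_force: [-0.7, -0.6, 0.3]
opening: 0.0404
grip_force: 0.0
seated [(array([562.5, 289.3]), array([26.6, 28.8]), 174.8, array([0.5622, 0.2888, 0.0539])), (array([555.2, 252.3]), array([28.5, 32.5]), 177.4, array([0.5551, 0.2518, 0.0535])), (array([548.3, 213.7]), array([28.7, 34.3]), 179.0, array([0.5482, 0.2136, 0.0534]))]
rot [-0.001  0.001 -0.001] j6 39.7 d [0.0021 0.0023 0.0805]
rot [1.00e-03 1.00e-03 3.14e+00] j6 -140.3 d [-0.0021 -0.0023  0.0805]
```

To row units: 0.03 m is 0.6, 0.02 m is 0.4.

```bash
python3 -m handwheel '[{"x":0.042,"y":0.046,"z":0.4,"aperture":0.04},{"z":0.6,"aperture":0.04},{"z":0.4,"aperture":0.04},{"z":0.16,"aperture":0.04},{"aperture":0.04},{"aperture":0.04},{"aperture":0},{"aperture":0},{"aperture":0},{"aperture":0},{"aperture":0},{"aperture":0}]'; python3 -m handwheel '[{"x":-0.2,"aperture":0},{"x":-0.3,"aperture":0},{"x":-0.3,"aperture":0},{"x":-0.3,"aperture":0},{"x":-0.3,"aperture":0},{"x":-0.3,"aperture":0},{"x":-0.3,"aperture":0},{"x":-0.2,"aperture":0},{"aperture":0},{"aperture":0}]'
```

```text
t: 30.7
eef_pos: [0.5697, 0.321, 0.0799]
orientation: [0.768, 0.64, 0.001, 0.0]
wrist_force: [-3.8, -0.5, 6.6]
opening: 0.0111
grip_force: 58.6
t: 31.7
eef_pos: [0.5499, 0.2116, 0.0798]
orientation: [0.769, 0.64, 0.001, 0.001]
wrist_force: [-4.2, -1.0, 9.7]
opening: 0.0112
grip_force: 59.7
```

To row units: -0.005 m is -0.1, -0.004 m is -0.08.

```bash
python3 -m handwheel '[{"x":-0.1,"aperture":0},{"x":-0.08,"aperture":0},{"aperture":0},{"aperture":0}]'; python3 -m handwheel '[{"x":-0.06,"aperture":0},{"aperture":0}]'
```

```text
t: 32.1
eef_pos: [0.5485, 0.2034, 0.0798]
orientation: [0.768, 0.64, 0.001, 0.0]
wrist_force: [-3.8, 0.2, 9.3]
opening: 0.0111
grip_force: 59.6
t: 32.3
eef_pos: [0.5482, 0.2022, 0.0798]
orientation: [0.768, 0.64, 0.002, -0.0]
wrist_force: [-1.2, 8.7, 4.3]
opening: 0.0111
grip_force: 59.2
```

To row units: -0.001 m is -0.02.

```bash
python3 -m handwheel '[{"x":-0.02,"aperture":0},{"aperture":0}]';  python3 -m handwheel '[{"x":0.04,"aperture":0},{"aperture":0.04},{"aperture":0.04},{"aperture":0.04},{"z":-0.4,"aperture":0.04},{"z":-0.8,"aperture":0.04},{"z":-0.8,"aperture":0.05},{"x":-0.8,"z":-0.2,"aperture":0.05},{"x":-1,"aperture":0.05},{"x":-1,"aperture":0.05},{"aperture":0.05},{"aperture":0.05}]';python3 - <<'E'
from h import *
im,d=grab("top"); save(im,'mid',(155,140,385,230),3.4)
print('knob',rects("top",d,[(.548,.203,.03)],.082,.1))
print('stem',rects("top",d,[(.635,-.072,.03)],.055,.08),rects("top",d,[(.635,-.072,.036)],.028,.045))
P=cloud("top",d); m=(np.hypot(P[...,0]-.635,P[...,1]+.072)<.11)&(np.hypot(P[...,0]-.635,P[...,1]+.072)>.04)&(P[...,2]>.02)&(P[...,2]<.08); q=P[m]
for s in(1,-1):
    a=q[s*(q[:,1]+.072)>0]; print(s,len(a),a.mean(0).round(4), np.degrees(np.arctan2(a[:,1].mean()+.072,a[:,0].mean()-.6355)).round(1),a[:,2].max().round(3))
E
```

```text
t: 32.5
eef_pos: [0.5482, 0.2021, 0.0799]
orientation: [0.768, 0.64, 0.003, -0.001]
wrist_force: [1.4, 12.4, 2.5]
opening: 0.0115
grip_force: 59.0
t: 33.7
eef_pos: [0.5219, 0.0625, 0.1879]
orientation: [0.769, 0.639, 0.0, -0.0]
wrist_force: [-0.3, 0.9, 0.1]
opening: 0.0501
grip_force: 0.0
knob [None]
stem [(array([635.8, -72.1]), array([23.1, 22.3]), 70.9, array([ 0.6351, -0.0722,  0.0653]))] [(array([636.2, -71.7]), array([57.2, 58.5]), 179.4, array([ 0.6344, -0.072 ,  0.0345]))]
1 109 [ 0.6603 -0.0132  0.0335] 67.2 0.08
-1 100 [ 0.6324 -0.1405  0.0395] -92.6 0.058
```

View pics/mid.png

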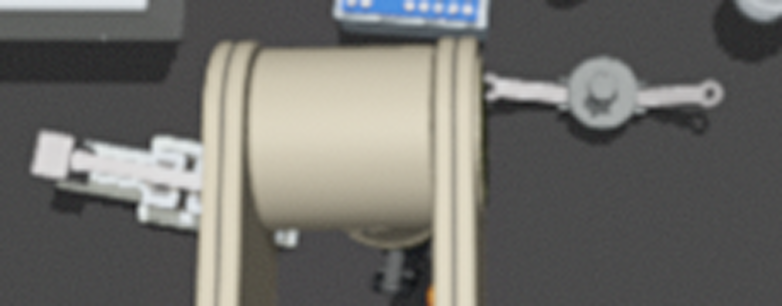

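Run:
```python
from h import *
im,d=load("top")
a=np.array([[487,88],[710,93]])/3.4+[155,140]
p=onplane("top",a,.055); v=p[0]-p[1]; print(p.round(4),np.degrees(np.arctan2(v[1],v[0])))
psi=np.degrees(np.arctan2(v[1],v[0])); go(.636,-.072,.15,psi)
```

```text
[[ 0.6357  0.0234  0.055 ]
 [ 0.6312 -0.1608  0.055 ]] 88.59235784568679
rot [ 0.    -0.    -0.159] j6 -5.1 d [-0.1327  0.1173  0.0379]
rot [-1.000e-03 -0.000e+00  2.983e+00] j6 174.9 d [ 0.1327 -0.1173  0.0379]
```

To row units: 0.04 m is 0.8, -0.0332 m is -0.664, -0.08 rad / 4 = -0.02.

```bash
python3 -m handwheel '[{"wz":-0.02,"aperture":0.05},{"wz":-0.0198,"aperture":0.05},{"x":-0.664,"y":0.586,"aperture":0.05},{"x":-0.664,"y":0.586,"aperture":0.05},{"x":-0.664,"y":0.586,"aperture":0.05},{"x":-0.662,"y":0.588,"aperture":0.05},{"z":0.8,"aperture":0.05},{"z":0.8,"aperture":0.05},{"aperture":0.05},{"aperture":0.05},{"aperture":0.05},{"aperture":0.05}]'
python3 - <<'E'
from h import *
im,d=grab("top")
print('knob',rects("top",d,[(.548,.203,.03)],.082,.1),'stem',rects("top",d,[(.635,-.072,.03)],.055,.08))
go(.636,-.072,.040,88.6)
E
```

```text
t: 34.95
eef_pos: [0.6382, -0.0713, 0.1112]
orientation: [0.715, 0.699, 0.001, 0.002]
wrist_force: [-0.4, -0.3, 0.7]
opening: 0.0499
grip_force: 0.0
knob [(array([546.8, 202.4]), array([11.2, 13. ]), 93.2, array([0.5467, 0.2017, 0.0913]))] stem [None]
rot [0.004 0.001 0.002] j6 -5.1 d [-0.0007 -0.0019  0.0708]
rot [-1.000e-03  7.000e-03 -3.139e+00] j6 174.9 d [0.0007 0.0019 0.0708]
```

To row units: 0.03 m is 0.6, 0.011 m is 0.22.

```bash
python3 -m handwheel '[{"x":-0.014,"y":-0.038,"z":0.6,"aperture":0.05},{"z":0.6,"aperture":0.05},{"z":0.22,"aperture":0.05},{"aperture":0.05},{"aperture":0.05}]';  python3 -m handwheel '[{"aperture":0},{"aperture":0},{"aperture":0},{"aperture":0},{"aperture":0},{"aperture":0}]'; python3 -m handwheel '[{"z":-0.6,"aperture":0},{"z":-0.8,"aperture":0},{"z":-0.8,"aperture":0},{"z":-0.6,"aperture":0},{"aperture":0},{"aperture":0}]'
python3 - <<'E'
from h import *
im,d=grab("top")
print(rects("top",d,[(.5215,-.335,.04)],.116,.14),rects("top",d,[(.5215,-.335,.04)],.105,.14),rects("top",d,[(.5215,-.335,.06)],.026,.034))
go(.5205,-.335,.17,88.6)
E
```

```text
t: 35.5
eef_pos: [0.6353, -0.0723, 0.0386]
orientation: [0.715, 0.699, 0.001, 0.001]
wrist_force: [0.0, -0.2, 0.4]
opening: 0.0502
grip_force: 0.0
t: 36.1
eef_pos: [0.636, -0.0725, 0.0391]
orientation: [0.715, 0.699, 0.001, 0.002]
wrist_force: [1.3, -0.5, 6.4]
opening: 0.0224
grip_force: 58.5
t: 36.7
eef_pos: [0.6342, -0.0722, 0.1765]
orientation: [0.715, 0.699, 0.0, 0.0]
wrist_force: [-0.3, 0.2, -6.1]
opening: 0.0223
grip_force: 60.2
[(array([ 522.8, -335.1]), array([30.1, 30. ]), 86.5, array([ 0.5221, -0.3348,  0.121 ]))] [(array([ 521.1, -334.8]), array([37.7, 37.7]), 48.3, array([ 0.5207, -0.3332,  0.1179]))] [(array([ 526.2, -335.6]), array([105.9,  98.9]), 0.2, array([ 0.5204, -0.3322,  0.0295]))]
rot [-0.003 -0.001  0.001] j6 -31.4 d [-0.2657 -0.1062  0.0046]
rot [ 1.00e-03 -5.00e-03 -3.14e+00] j6 148.6 d [0.2657 0.1062 0.0046]
```

To row units: -0.0379 m is -0.758, -0.015 m is -0.3.

```bash
python3 -m handwheel '[{"x":-0.758,"y":-0.3,"aperture":0},{"x":-0.758,"y":-0.3,"aperture":0},{"x":-0.758,"y":-0.3,"aperture":0},{"x":-0.758,"y":-0.3,"aperture":0},{"x":-0.758,"y":-0.3,"aperture":0},{"x":-0.758,"y":-0.3,"aperture":0},{"x":-0.758,"y":-0.3,"aperture":0},{"aperture":0},{"aperture":0},{"aperture":0},{"aperture":0}]'
python3 - <<'E'
from h import *
im,d=grab("scene"); save(im,'port1',(190,130,310,220),5)
go(.5215,-.3347,.124,88.6)
E
```

```text
t: 37.85
eef_pos: [0.5233, -0.3336, 0.1757]
orientation: [0.715, 0.699, -0.0, -0.001]
wrist_force: [0.1, 0.0, -5.0]
opening: 0.022
grip_force: 60.2
rot [-0.001 -0.001  0.003] j6 -31.3 d [-0.001  -0.002   0.0521]
rot [ 1.000e-03 -1.000e-03 -3.139e+00] j6 148.7 d [0.001  0.002  0.0521]
```

View pics/port1.png

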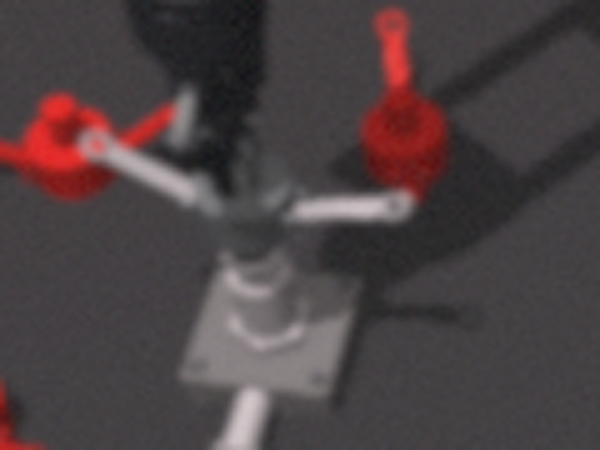

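The picture shows the coupling held over the adaptor at crop (255,215) with both arms up, tips at (95,145) and (398,205). I'll lower it gently.

To row units: 0.008 m is 0.16, -0.002 m is -0.04.

```bash
python3 -m handwheel '[{"x":-0.02,"y":-0.04,"z":0.16,"aperture":0},{"z":0.16,"aperture":0},{"aperture":0},{"aperture":0},{"aperture":0}]'; python3 -m handwheel '[{"z":0.12,"aperture":0},{"z":0.12,"aperture":0},{"aperture":0},{"aperture":0}]'; python3 -c "
from h import *
print(robot.get_obs()['torque'])
go(.5215,-.3347,.124,88.6)"
```

```text
t: 38.4
eef_pos: [0.5213, -0.336, 0.161]
orientation: [0.715, 0.699, 0.0, 0.0]
wrist_force: [0.6, 0.9, -4.1]
opening: 0.0221
grip_force: 60.2
t: 38.8
eef_pos: [0.5212, -0.3359, 0.1485]
orientation: [0.715, 0.699, 0.0, -0.0]
wrist_force: [1.4, 0.0, -5.2]
opening: 0.0221
grip_force: 60.2
[-0.14095236 -0.27701697 -0.00500188]
rot [-0.    -0.     0.001] j6 -31.3 d [0.0012 0.0002 0.0245]
rot [ 0.   -0.   -3.14] j6 148.7 d [-0.0012 -0.0002  0.0245]
```

To row units: 0.005 m is 0.1, 0.004 m is 0.08.

```bash
python3 -m handwheel '[{"x":0.016,"z":0.1,"aperture":0},{"z":0.1,"aperture":0},{"z":0.08,"aperture":0},{"aperture":0},{"aperture":0}]'; python3 -m handwheel '[{"z":0.06,"aperture":0},{"z":0.06,"aperture":0},{"aperture":0},{"aperture":0}]'; python3 -c "
from h import *
go(.5215,-.3347,.124,88.6)"
```

```text
t: 39.3
eef_pos: [0.5215, -0.3355, 0.1344]
orientation: [0.715, 0.699, 0.0, 0.0]
wrist_force: [4.6, -4.4, -7.9]
opening: 0.0218
grip_force: 60.3
t: 39.7
eef_pos: [0.5217, -0.3356, 0.1302]
orientation: [0.715, 0.699, 0.0, 0.001]
wrist_force: [0.2, -1.0, 5.8]
opening: 0.0219
grip_force: 61.4
rot [0.001 0.001 0.001] j6 -31.3 d [ 0.0009 -0.0002  0.0062]
rot [-2.00e-03  2.00e-03 -3.14e+00] j6 148.7 d [-0.0009  0.0002  0.0062]
```

Now the seal is resisting, so keep pressing.

To row units: 0.003 m is 0.06.

```bash
python3 -m handwheel '[{"z":0.06,"aperture":0},{"z":0.06,"aperture":0},{"aperture":0},{"aperture":0}]'; python3 -m handwheel '[{"z":0.04,"aperture":0},{"z":0.04,"aperture":0},{"aperture":0},{"aperture":0}]'
```

```text
t: 40.1
eef_pos: [0.5217, -0.3357, 0.1243]
orientation: [0.715, 0.699, 0.0, 0.001]
wrist_force: [-0.0, -1.0, 8.0]
opening: 0.022
grip_force: 61.8
t: 40.5
eef_pos: [0.522, -0.3359, 0.1237]
orientation: [0.715, 0.699, 0.0, 0.002]
wrist_force: [-9.7, 5.5, 28.8]
opening: 0.0223
grip_force: 63.8
```

To row units: -0.002 m is -0.04, 0.0015 m is 0.03.

```bash
python3 -m handwheel '[{"z":0.03,"aperture":0},{"aperture":0},{"aperture":0},{"z":-0.04,"aperture":0},{"aperture":0.05},{"aperture":0.05},{"aperture":0.05},{"aperture":0.05}]'; python3 -m handwheel '[{"z":-0.6,"aperture":0.05},{"z":-0.8,"aperture":0.05},{"z":-0.8,"aperture":0.05},{"aperture":0.0},{"aperture":0.0}]'
python3 - <<'E'
from h import *
im,d=grab("scene"); save(im,'port2',(190,130,310,220),5)
P=cloud("scene",d); m=(np.hypot(P[...,0]-.5215,P[...,1]+.335)<.018)&(P[...,2]>.13); print(np.sort(P[m][:,2])[-40:].round(3))
im,d=grab("top"); print(rects("top",d,[(.5215,-.335,.02)],.142,.17))
go(.5215,-.3347,.124,88.6)
E
```

```text
t: 41.3
eef_pos: [0.5208, -0.3348, 0.1185]
orientation: [0.715, 0.699, -0.0, -0.001]
wrist_force: [-0.3, -0.1, 0.6]
opening: 0.0502
grip_force: 0.0
t: 41.8
eef_pos: [0.5219, -0.3356, 0.2307]
orientation: [0.715, 0.699, 0.0, 0.001]
wrist_force: [-0.2, 0.3, -0.1]
opening: 0.0215
grip_force: 0.0
[0.641 0.641 0.641 0.641 0.641 0.641 0.641 0.641 0.641 0.641 0.641 0.641
 0.641 0.641 0.642 0.642 0.642 0.642 0.642 0.642 0.642 0.642 0.642 0.642
 0.642 0.642 0.642 0.642 0.642 0.642 0.642 0.642 0.642 0.642 0.642 0.642
 0.642 0.642 0.643 0.643]
[None]
rot [-0.002 -0.002  0.001] j6 -31.3 d [0.     0.0009 0.1036]
rot [ 2.00e-03 -3.00e-03 -3.14e+00] j6 148.7 d [-0.     -0.0009  0.1036]
```

View pics/port2.png

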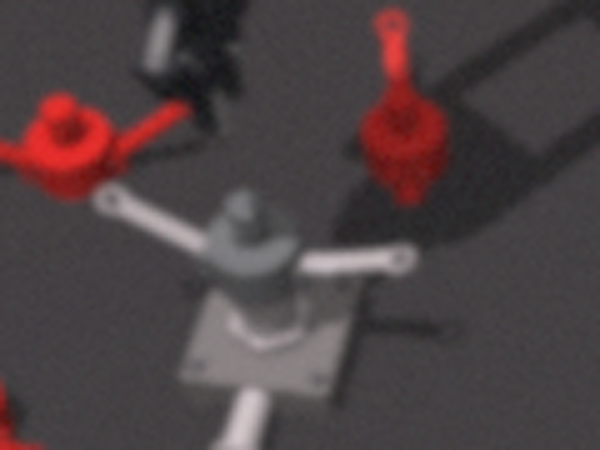

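To row units: 0.04 m is 0.8, 0.0315 m is 0.63.

```bash
python3 -m handwheel '[{"x":0.63,"aperture":0},{"x":0.63,"aperture":0},{"z":0.8,"aperture":0},{"z":0.6,"aperture":0},{"aperture":0},{"aperture":0},{"aperture":0},{"aperture":0}]'; python3 -c "
from h import *
go(.5232,-.2725,.15,88.6)"
```

```text
t: 42.7
eef_pos: [0.5237, -0.2731, 0.1615]
orientation: [0.715, 0.699, 0.0, 0.002]
wrist_force: [0.8, -0.8, 0.9]
opening: 0.0002
grip_force: 0.0
rot [0.003 0.002 0.001] j6 -26.1 d [ 0.0005 -0.0005  0.0115]
rot [-3.000e-03  4.000e-03 -3.141e+00] j6 153.9 d [-0.0005  0.0005  0.0115]
```

To row units: 0.01 m is 0.2.

```bash
python3 -m handwheel '[{"z":0.2,"aperture":0},{"z":0.2,"aperture":0},{"z":0.2,"aperture":0},{"z":0.2,"aperture":0},{"aperture":0}]'; python3 -m handwheel '[{"z":0.2,"aperture":0},{"z":0.2,"aperture":0},{"z":0.2,"aperture":0},{"z":0.12,"aperture":0},{"aperture":0},{"aperture":0}]'; python3 -m handwheel '[{"z":0.1,"aperture":0},{"z":0.08,"aperture":0},{"aperture":0},{"aperture":0}]'
```

```text
t: 43.2
eef_pos: [0.5213, -0.2713, 0.1166]
orientation: [0.715, 0.699, -0.0, -0.002]
wrist_force: [0.4, -0.2, -0.3]
opening: 0.0002
grip_force: 0.0
t: 43.8
eef_pos: [0.5224, -0.2718, 0.083]
orientation: [0.715, 0.699, -0.0, -0.001]
wrist_force: [-0.5, 1.5, 0.1]
opening: 0.0
grip_force: 0.4
t: 44.2
eef_pos: [0.5225, -0.2719, 0.0741]
orientation: [0.715, 0.699, 0.0, -0.0]
wrist_force: [0.8, 2.4, 0.6]
opening: 0.0
grip_force: 0.6
```

To row units: 0.003 m is 0.06.

```bash
python3 -m handwheel '[{"z":0.06,"aperture":0},{"z":0.06,"aperture":0},{"aperture":0},{"aperture":0}]'; python3 -m handwheel '[{"z":0.06,"aperture":0},{"aperture":0},{"aperture":0}]'
python3 - <<'E'
from h import *
im,d=grab("scene"); save(im,'cam1',(190,130,310,220),5)
E
```

```text
t: 44.6
eef_pos: [0.5225, -0.272, 0.0681]
orientation: [0.715, 0.699, -0.0, -0.0]
wrist_force: [0.8, 1.0, 0.9]
opening: -0.0001
grip_force: 0.6
t: 44.9
eef_pos: [0.5226, -0.2721, 0.0652]
orientation: [0.715, 0.699, 0.0, -0.0]
wrist_force: [0.3, 1.1, 0.9]
opening: -0.0
grip_force: 0.6
```

View pics/cam1.png

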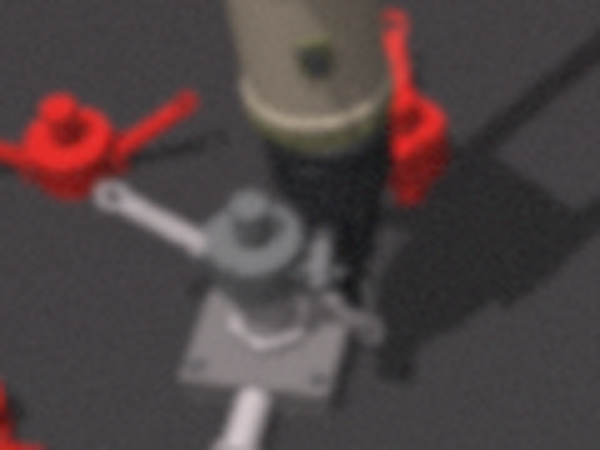

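The arm is well down, with its ring at crop (370,328), but not yet at its stop. Keep lowering.

To row units: 0.004 m is 0.08.

```bash
python3 -m handwheel '[{"z":0.08,"aperture":0},{"z":0.08,"aperture":0},{"aperture":0},{"aperture":0}]'; python3 -m handwheel '[{"z":0.06,"aperture":0},{"aperture":0},{"aperture":0}]';python3 -m handwheel '[{"z":0.04,"aperture":0},{"aperture":0},{"aperture":0}]'
```

```text
t: 45.35
eef_pos: [0.523, -0.2718, 0.0574]
orientation: [0.715, 0.699, 0.0, -0.0]
wrist_force: [1.1, 2.8, 2.6]
opening: 0.0
grip_force: 2.4
t: 45.65
eef_pos: [0.5234, -0.2719, 0.0552]
orientation: [0.715, 0.699, 0.001, 0.0]
wrist_force: [-0.0, 6.4, 9.2]
opening: -0.0002
grip_force: 4.6
t: 45.95
eef_pos: [0.5238, -0.2717, 0.0537]
orientation: [0.715, 0.699, 0.001, 0.001]
wrist_force: [-1.0, 8.0, 12.7]
opening: 0.0001
grip_force: 6.1
```

To row units: -0.042 m is -0.84, -0.04 m is -0.8.

```bash
python3 -m handwheel '[{"z":-0.6,"aperture":0},{"z":-0.8,"aperture":0},{"z":-0.8,"aperture":0},{"z":-0.4,"aperture":0},{"x":-0.84,"aperture":0},{"x":-0.84,"aperture":0},{"x":-0.84,"aperture":0},{"z":0.4,"aperture":0},{"aperture":0},{"aperture":0},{"aperture":0}]'
python3 - <<'E'
from h import *
im,d=grab("scene"); save(im,'cam2',(190,130,310,220),5)
P=cloud("scene",d)
for u,v in((263,195),(262,192),(260,190)): print(P[v,u].round(4))
m=(abs(P[...,0]-.523)<.012)&(P[...,1]>-.31)&(P[...,1]<-.24)&(P[...,2]>.035)&(P[...,2]<.12); q=P[m]; print(len(q)); print(np.polyfit(q[:,1],q[:,2],1), q[np.argsort(q[:,1])][::8].round(3))
go(.5202,-.3985,.15,88.6)
E
```

```text
t: 47.05
eef_pos: [0.5201, -0.3975, 0.1629]
orientation: [0.715, 0.699, -0.0, 0.0]
wrist_force: [-0.9, 0.6, -0.3]
opening: -0.0
grip_force: 0.0
[ 0.491  -0.2804 -0.0024]
[ 0.5198 -0.2709  0.0517]
[ 0.5207 -0.2762  0.0623]
111
[-1.56583356 -0.3715981 ] [[ 0.516 -0.31   0.117]
 [ 0.521 -0.307  0.107]
 [ 0.526 -0.305  0.109]
 [ 0.515 -0.302  0.101]
 [ 0.531 -0.299  0.096]
 [ 0.513 -0.298  0.09 ]
 [ 0.53  -0.292  0.077]
 [ 0.533 -0.288  0.08 ]
 [ 0.521 -0.284  0.077]
 [ 0.531 -0.281  0.059]
 [ 0.521 -0.276  0.062]
 [ 0.527 -0.271  0.061]
 [ 0.522 -0.267  0.05 ]
 [ 0.531 -0.263  0.041]]
rot [0.001 0.001 0.003] j6 -36.1 d [-0.0009 -0.0001  0.0134]
rot [-1.000e-03  1.000e-03 -3.139e+00] j6 143.9 d [0.0009 0.0001 0.0134]
```

View pics/cam2.png

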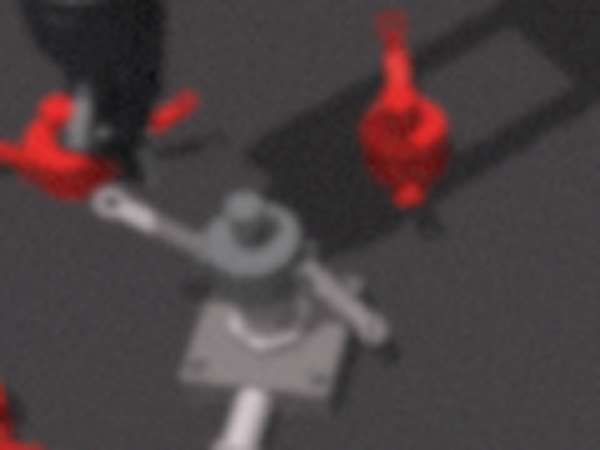

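cam_a is at its stop (fitted slope about 57° down, ring at crop (370,328)), and the other arm is still up at (110,200). Now I'll swing that one.

To row units: 0.01 m is 0.2, -0.0009 m is -0.018.

```bash
python3 -m handwheel '[{"x":-0.018,"z":0.2,"aperture":0},{"z":0.2,"aperture":0},{"z":0.2,"aperture":0},{"z":0.2,"aperture":0},{"aperture":0}]'; python3 -m handwheel '[{"z":0.2,"aperture":0},{"z":0.2,"aperture":0},{"z":0.2,"aperture":0},{"z":0.2,"aperture":0},{"z":0.2,"aperture":0},{"z":0.12,"aperture":0},{"aperture":0},{"aperture":0}]'; python3 -m handwheel '[{"z":0.1,"aperture":0},{"z":0.08,"aperture":0},{"aperture":0},{"aperture":0}]';python3 -m handwheel '[{"z":0.04,"aperture":0},{"z":0.04,"aperture":0},{"aperture":0}]'
```

```text
t: 47.6
eef_pos: [0.5188, -0.3981, 0.1198]
orientation: [0.715, 0.699, -0.0, -0.002]
wrist_force: [-0.2, 0.8, 0.1]
opening: -0.0
grip_force: 0.0
t: 48.4
eef_pos: [0.5195, -0.399, 0.066]
orientation: [0.715, 0.699, -0.0, -0.0]
wrist_force: [-1.1, -0.9, 0.0]
opening: -0.0001
grip_force: 0.5
t: 48.8
eef_pos: [0.5203, -0.4001, 0.0582]
orientation: [0.715, 0.699, -0.0, 0.001]
wrist_force: [-0.5, -3.9, 3.1]
opening: 0.0003
grip_force: 2.7
t: 49.1
eef_pos: [0.5208, -0.4009, 0.0554]
orientation: [0.715, 0.699, -0.0, 0.002]
wrist_force: [-0.4, -5.5, 9.4]
opening: 0.0001
grip_force: 4.5
```

To row units: 0.003 m is 0.06.

```bash
python3 -m handwheel '[{"z":0.06,"aperture":0},{"aperture":0},{"aperture":0}]'; python3 -m handwheel '[{"z":-0.6,"aperture":0},{"z":-0.8,"aperture":0},{"z":-0.8,"aperture":0},{"z":-0.8,"aperture":0},{"x":-1,"z":-0.4,"aperture":0},{"x":-1,"aperture":0},{"x":-1,"aperture":0},{"aperture":0},{"aperture":0}]'
python3 - <<'E'
from h import *
im,d=grab("scene"); save(im,'end',(190,130,490,260),2.6)
P=cloud("scene",d)
for lo,hi in((-.31,-.24),(-.43,-.36)):
    m=(abs(P[...,0]-.522)<.012)&(P[...,1]>lo)&(P[...,1]<hi)&(P[...,2]>.035)&(P[...,2]<.12); q=P[m]; print(len(q),np.degrees(np.arctan(np.polyfit(q[:,1],q[:,2],1)[0])))
im,d=grab("top"); print('stem',rects("top",d,[(.5215,-.335,.02)],.142,.17),'knob',rects("top",d,[(.548,.203,.03)],.082,.1))
print('carts',rects("top",d,[(.5625,.2885,.018),(.555,.251,.018),(.5483,.2136,.018)],.045,.056))
E
```

```text
t: 49.4
eef_pos: [0.5211, -0.4014, 0.0529]
orientation: [0.715, 0.699, -0.0, 0.003]
wrist_force: [-0.1, -6.3, 9.4]
opening: -0.0
grip_force: 5.2
t: 50.3
eef_pos: [0.5154, -0.5456, 0.2158]
orientation: [0.716, 0.698, 0.001, -0.002]
wrist_force: [0.4, 0.8, -0.5]
opening: 0.0001
grip_force: 0.0
98 -55.672460449923165
31 58.591573627551256
stem [(array([ 521.4, -335.2]), array([21.7, 21.3]), 51.9, array([ 0.5212, -0.3349,  0.1499]))] knob [(array([546.4, 202.3]), array([11. , 13.4]), 90.9, array([0.5467, 0.2016, 0.0915]))]
carts [(array([562.3, 288.5]), array([25.8, 35.2]), 169.0, array([0.5617, 0.2882, 0.0528])), (array([554.4, 251.7]), array([25.9, 34.3]), 170.1, array([0.5535, 0.2517, 0.0525])), (array([548.7, 214.4]), array([26.7, 34. ]), 173.6, array([0.5472, 0.2147, 0.0528]))]
```

View pics/end.png

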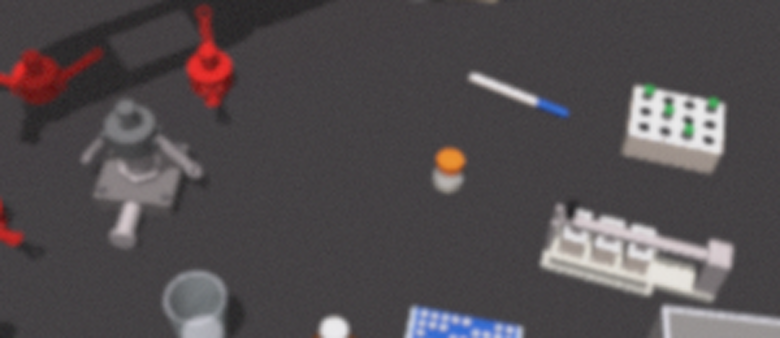

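Both arms are down (crop (93,148) and (185,160)), the coupling is home at (130,125), and the three carts are under the shut gate at (605,245). I'm handing it in.

```bash
python3 -c "
from bench import robot
print(robot.hand_in())"
```

```text
the job is handed in; nothing more can be done
None
```

The job is handed in, with no verdict returned: by my last camera check all three cartridges are seated under the shut gate, the coupling is home on the adaptor, and both cam arms are down at their stops.

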